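Pull the sprung booth sash down with the sash hook until it latches

TASK

Take the sash hook from its rest, put its crook down through the ring at the top of the booth's sash, and pull the sash down with it until it latches shut. The sash is sprung upwards: pull it smoothly, do not wrench it against the stop at the bottom, never let it fly back up, and keep the gripper itself off it. Then unhook and lean the sash hook back in its rest as it was, without disturbing the things around.

Things in the scene. Friction and masses are not known exactly. Their poses are not given: they have to be found in the camera images.
- booth: grey sheet-metal extraction booth, 262 wide x 168 deep x 306 mm high, fixed. Origin: on the bench under the middle of the sash; x to its back, y to its left, z up (robot on its -x side). A lamp head hangs beside it from 330 mm up. Low on its right channel sits a spring latch, set by hand along a slot for the air gap under the sash: where exactly is not reported, so feel for it
- sash: clear window in an aluminium frame, 228 wide x 142 mm high, sliding straight down. Origin: middle of the level steel ring before its top rail (hole up, 22 mm inside, 6 mm wire, front bar centred at x = -14 mm, rail face at x = +25), axes as the booth's; in the booth's frame at x = -34, y = 0, z = 257 to 275 mm at the start. Latched: z somewhere from 160 to 196 mm, it then stays down unaided
- sash_pin (a point): steel pin low on the sash's right end that the latch's sloped bolt snaps over. The pull grows from 2 N at the top to 5 N, is 5 to 8 N for about 15 mm while the pin rides down the bolt's slope, drops by some 2 N at the snap, and 3 mm lower rises steeply: hard stop. Over 15 N is wrenching. Not yet latched, the sash springs back up
- pole: the sash hook, 140 g: flat-sided wooden handle 100 x 18 x 30 mm, 8 mm steel rod, crook. Origin: middle of the handle, gripped there across y from above. Axes level while it leans in its rest: handle and rod rise 35 degrees towards +x. Held so, the crook opens down: throat 16 mm wide at x = 102, inner top at z = 81 mm. It pitches in the fingers under load: grip it hard
- hook_tip (a point): lower end of the crook's downward tip, 8 mm thick, at x = 114, z = 57 mm of the sash hook's frame: 24 mm below the crook's inner top
- rest: wooden rest on the mat, 190 x 60 mm, fixed: heel block with back stop and two cheeks (26 mm apart inside) at its -x end, steel wire fork at x = 71 mm, 10 mm wide inside at its foot, 30 mm at its mouth. Origin: its underside, under the handle's middle; x points ahead as the sash hook does
- rest_seat (a point): where the sash hook's origin lies when it leans in the rest: 60 mm above the rest's origin; lower it in from straight above
- red_jar: bystander: white jar with a red lid, 50 mm across, 55 mm high, origin under its middle
- bush: bystander: steel bush, 38 mm across, 30 mm high, origin under its middle
- black_tape: bystander: roll of black tape lying flat, 92 mm across, 19 mm high, origin under its middle

How it is judged (in metres and radians):
On the way, in this order (a step that is already met when the one before it is completed fails the run):
1. the crook's tip is down inside the ring of the sash (horizontal distance between hook_tip and sash below 0.012 m and z of hook_tip in the frame of sash below -0.006 m), for 0.2 s.
2. the sash is pulled down by the hook, its tip still in the ring (ring under 200 mm above the booth's origin) (all of step 1 and z of sash in the frame of booth below 0.2 m), for 0.2 s.
At the end, for the whole second after the job is handed in: The sash stays latched down by itself (ring under 202 mm above the booth's origin), and the sash hook leans at rest in its rest as at the start: handle within 10 mm of its seat, turned or pitched by less than about 6 degrees (z of sash in the frame of booth below 0.202 m and distance between pole and rest_seat below 0.01 m and angle between the z axis of pole and the z axis of rest, either way round below 0.1 rad and angle between the x axis of pole and the x axis of rest, either way round below 0.12 rad and linear speed of each of pole, sash below 0.02 m/s); the robot touches nothing.
It fails at once if the hook pulls or presses on the sash with over 15 N (contact force between pole and sash above 15 N).
It fails at once if the sash flies (faster than 0.2 m/s) (linear speed of sash above 0.2 m/s).
It fails at once if the fingers, gripper or arm push the sash (over 1 N) (contact force between any of the fingers, the arm and sash above 1 N).
It fails at once if the jar, the bush or the roll of tape is moved by over 20 mm (distance of any of red_jar, bush, black_tape from where it was at the start of the episode above 0.02 m).
It also fails if it takes over 72 s, if anything falls off the work surface, if the arm or the gripper's body presses on something with over 40 N, if the wrist force passes 120 N, or if a joint passes its speed limit or range.

ROBOT

A 6-joint arm with a two-finger parallel gripper is mounted at the origin on a cart in front of the work surface, level with it; the furniture and walls round the work are solid. World frame = base frame: x ahead of the robot, y to its left, z up, the work surface at z = 0. Lengths are in m, angles in degrees, forces in N, time in s.
With the tool pointing down it reaches from about 0.4 to 0.825 m from the base axis. Payload 7 kg.
Tool frame: the origin (TCP) lies midway between the tips of the shut fingers; the grasp point (between the pads) lies 19 mm behind it; z points along the fingers, y is the line along which they close (so a half turn about z gives the same grasp; the last joint's range is limited). The gripper opens to 88 mm and grips with 3 to 60 N. Pads are 19 mm wide; open, the fingers measure 130 mm over their backs; the gripper's body (78 mm by 193 mm) begins 47 mm behind the grasp point.
Start: joints at [-51.732, 20.546, 0.682, 0, -70.136, -16.507], TCP at [0.25, -0.627, 0.227] pointing down, gripper open.
Joint ranges: [-176.03, 176.03], [-82.01, 121.73], [-58.28, 71.71], [-173.87, 95.51], [-174.79, -0.11], [-173.66, 173.66]. Speed limits (degrees/s): [136.94, 136.94, 172.46, 180, 180, 180].

INTERFACE

Orientations are given as [roll, pitch, yaw] about the fixed x, y, z axes, in that order (R = Rz(yaw) Ry(pitch) Rx(roll)).
In Python, from plant import ctrl gives the robot as it stands. The module is installed in compiled form; this text tells all that it offers.
- The arm moves only by the tool send_rows, never from a script. Its argument "plan" is a list that holds one entry, the list of rows, each a list of 6 numbers: the shift along the tool's x, y, z in parts of the range, where 1.0 means 50 cm, then the turn, a rotation vector about the tool's x, y, z in a scale on which 1.0 is 90 degrees. A call has 1 to 8 rows; each row is the pose to reach, as a shift and turn from the pose commanded when the call began, along the tool's axes at that moment; what a row does not reach only later rows make up. A row lasts 1/12 s, in which the tool goes at most 41.7 mm and 7.16 degrees, less where a joint would pass 70% of its speed; a pose out of reach is approached as far as the arm can. A call with a gripper value outside its range is refused whole. "fingers" is the opening, from 0 (shut) to 1 (fully open), set as the call begins (left out, the last holds). The fingers move at their own pace and stop on an object; the grip force is fixed at half the most. Time passes only in rows, so rows that repeat a pose let the fingers close. It gives the time, the measured TCP pose, the force, the opening and the grip force at its end, in the units of the state.
- ctrl.get_obs(): the state, without advancing time (a new reading comes with each control period).
- ctrl.snapshot(name): name is "side" or "top"; returns a dict with "img" (480x640x3 uint8, red, green, blue), "K" (3x3 intrinsics, pixels), "pose" (4x4, takes a point from camera to world coordinates). Camera axes: x right, y down, z forward; pixel columns grow to the right and rows downward; lengths in m; the calibration is good to about 2 mm. A picture is of the moment at which its call begins. There is no depth.
- ctrl.close_job(): hands the job in; it is judged then, once.
The state is a dict: "clock": time; "joint_pos": joint angles; "qvel": joint speeds; "tau": joint torques, N m; "tool_pos": TCP position; "orientation": TCP orientation; "force": force on the tool from outside, world axes, zero at the start; "moment": the same for the moment, N m; "opening": finger opening in m; "gripper_force": force on a finger pad.
Only numpy, scipy, OpenCV 4.12 (cv2) and the standard library are available. Lean on these libraries where they do the work, as an engineer would, in place of code of your own. Each camera call takes 0.05 s, during which the arm holds its last target. There are 200 camera calls.

## Working session

There is one attempt and no reset: what is moved stays moved. The work goes in short steps, Python scripts to look and compute and a tool call to move; the robot and the scene stay as the last step left them, time stands still between calls to the robot, and variables do not carry over. Pictures are saved under pics/ and viewed, at most 10 in all, crops included, and the job is handed in when it is done.

Besides the shell and the picture viewer there is one more tool, called after "Call:" by a JSON object that holds its "op" and its "data", one argument or row to a line. send_rows: Moves the arm, as the interface text tells. Its arguments: {"type":"object","properties":{"plan":{"type":"array","items":{"type":"array","items":{"type":"array","items":{"type":"number"}}}},"fingers":{"type":"number"}},"required":["plan"]}

```bash
mkdir -p pics; python3 - <<'E'
from plant import ctrl
import cv2,pickle,numpy as np
o=ctrl.get_obs();print(o)
for n in("side","top"):
    s=ctrl.snapshot(n);cv2.imwrite(f"pics/{n}0.png",s["img"][:,:,::-1]);pickle.dump(s,open(f"{n}0.pkl","wb"));print(n,s["K"].round(1).tolist(),s["pose"].round(4).tolist())
E
```

```text
{'clock': 0.0, 'joint_pos': array([-5.17314223e+01,  2.05922862e+01,  6.33678500e-01, -2.21941282e-02,
       -7.01368026e+01, -1.65059136e+01]), 'qvel': array([ 0.03558153, -0.02111871,  0.00738633, -0.0260286 , -0.01558191,
        0.06793985]), 'tau': array([ 1.01260839e-04, -5.82712483e+01,  2.93061340e+01,  6.99703708e+00,
        7.14753172e-03, -1.45459826e-04]), 'tool_pos': array([ 0.25005135, -0.626435  ,  0.22560585]), 'orientation': array([ 1.79902593e+02, -7.10635858e-03, -1.58244888e+02]), 'force': array([ 0.86258613, -0.11988807,  0.61326273]), 'moment': array([ 0.03558213,  0.01370859, -0.03364917]), 'gripper_force': 0.0, 'opening': 0.08777988308462209}
side [[587.8, 0.0, 323.0], [0.0, 587.8, 235.0], [0.0, 0.0, 1.0]] [[-0.8487, -0.2991, 0.4361, -0.2292], [-0.5288, 0.4717, -0.7056, 1.299], [0.0053, -0.8295, -0.5585, 1.1372], [0.0, 0.0, 0.0, 1.0]]
top [[535.9, 0.0, 316.7], [0.0, 535.9, 243.7], [0.0, 0.0, 1.0]] [[-0.0287, -0.9957, 0.0883, 0.381], [-0.9994, 0.0304, 0.0181, 0.1087], [-0.0207, -0.0878, -0.9959, 1.5065], [0.0, 0.0, 0.0, 1.0]]
```

View pics/side0.png

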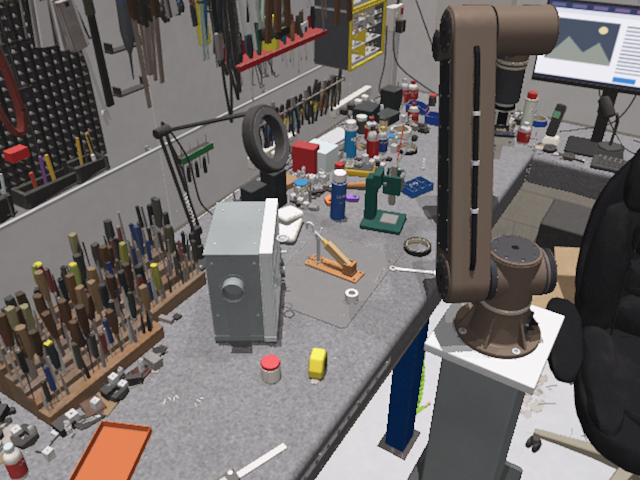

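View pics/top0.png

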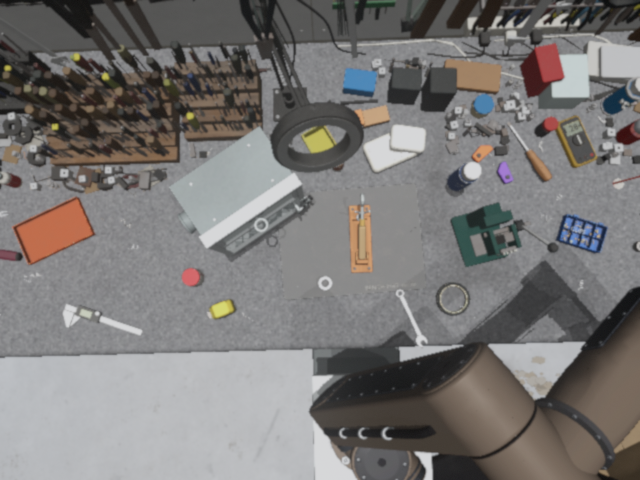

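```bash
python3 - <<'E'
import cv2
a=cv2.imread("pics/top0.png");cv2.imwrite("pics/t1.png",cv2.resize(a[120:310,165:430],None,fx=3,fy=3,interpolation=cv2.INTER_CUBIC))
a=cv2.imread("pics/side0.png");cv2.imwrite("pics/s1.png",cv2.resize(a[190:350,200:400],None,fx=3.75,fy=3.75,interpolation=cv2.INTER_CUBIC)[:600])
E
```

```text
(no output)
```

View pics/t1.png

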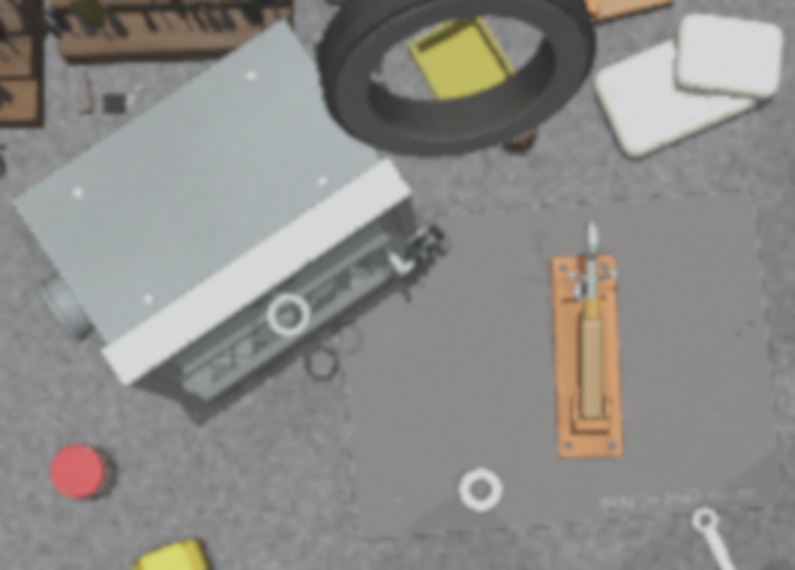

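View pics/s1.png

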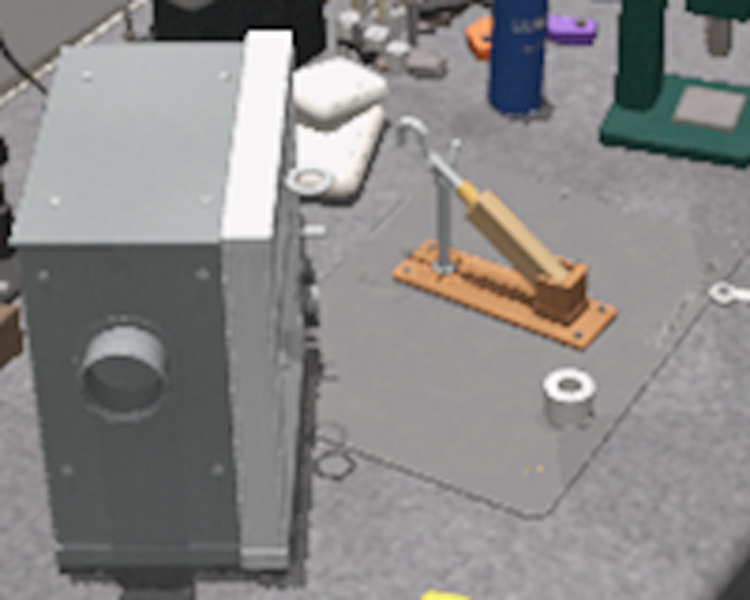

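```bash
cat > h.py <<'E'
import numpy as np,pickle,cv2
from plant import ctrl
T=pickle.load(open("top0.pkl","rb"));S=pickle.load(open("side0.pkl","rb"))
def ray(c,p):
    d=c["pose"][:3,:3]@np.linalg.inv(c["K"])@np.r_[p,1.];return c["pose"][:3,3],d/np.linalg.norm(d)
def atz(c,p,z):
    o,d=ray(c,p);return o+d*(z-o[2])/d[2]
def tri(pt,ps,a=None,b=None):
    (o1,d1),(o2,d2)=ray(a or T,pt),ray(b or S,ps);t=np.linalg.lstsq(np.c_[d1,-d2],o2-o1,rcond=None)[0]
    p,q=o1+d1*t[0],o2+d2*t[1];return (p+q)/2,np.linalg.norm(p-q)
def proj(c,p):
    q=np.linalg.inv(c["pose"])@np.r_[p,1.];q=c["K"]@q[:3];return q[:2]/q[2]
tc=lambda u,v:np.array([165+u/3-1/3,120+v/3-1/3]);sc=lambda u,v:np.array([200+u/3.75-.37,190+v/3.75-.37])
E
python3 - <<'E'
from h import *
np.set_printoptions(precision=4,suppress=True)
print("ring",tri(tc(289,315),sc(310,181)))
for n,c in dict(bl=(103,352),fl=(125,384),fr=(410,190),br=(390,160),backl=(14,204),backr=(285,20)).items(): print(n,atz(T,tc(*c),.306))
for z in(0,.008):
  P=[atz(T,tc(*c),z) for c in((553,257),(614,254),(559,458),(621,456))]
  print("rest",z,*P,np.mean(P,0),"len",np.linalg.norm(P[0]-P[2]),np.linalg.norm(P[1]-P[3]),np.linalg.norm(P[0]-P[1]), [np.degrees(np.arctan2(*(P[i]-P[i+2])[1::-1])) for i in(0,1)])
print("handle top end",[atz(T,tc(*c),z)for c,z in(((582,318),.08),((601,318),.08),((582,417),.04),((603,417),.04))])
print("crook tip far",tri(tc(593,224),sc(412,122)))
for n,c,z in(("bush",(481,490),.03),("jar",(78,471),.055)):print(n,atz(T,tc(*c),z))
print("latch",atz(T,tc(432,240),.1))
for dz in(.33,.4):print("lamp",[atz(T,tc(*c),dz)for c in((325,80),(455,152),(592,40),(455,30))])
E
```

```text
ring (array([0.5399, 0.2606, 0.2603]), np.float64(0.0010456625585113352))
bl [0.5108 0.3963 0.306 ]
fl [0.486  0.3799 0.306 ]
fr [0.627  0.1615 0.306 ]
br [0.6506 0.1761 0.306 ]
backl [0.6261 0.4633 0.306 ]
backr [0.7622 0.2539 0.306 ]
rest 0 [0.621  0.0414 0.    ] [ 0.622  -0.0163  0.    ] [0.431  0.0422 0.    ] [ 0.4312 -0.0157  0.    ] [0.5263 0.0129 0.    ] len 0.18998345382180212 0.19083636354631212 0.05766709938731807 [np.float64(-0.2555753760848357), np.float64(-0.1756683126681451)]
rest 0.008 [0.6197 0.0418 0.008 ] [ 0.6207 -0.0156  0.008 ] [0.4307 0.0426 0.008 ] [ 0.4309 -0.015   0.008 ] [0.5255 0.0134 0.008 ] len 0.18897459066156522 0.18982297120638736 0.05736087160295451 [np.float64(-0.2555753760848338), np.float64(-0.17566831266814387)]
handle top end [array([0.5525, 0.021 , 0.08  ]), array([0.5519, 0.0041, 0.08  ]), array([0.4664, 0.0218, 0.04  ]), array([0.4658, 0.0027, 0.04  ])]
crook tip far (array([0.6213, 0.011 , 0.147 ]), np.float64(0.008161136571098168))
bush [0.4028 0.1159 0.03  ]
jar [0.4302 0.4802 0.055 ]
latch [0.6237 0.1523 0.1   ]
lamp [array([0.7076, 0.2219, 0.33  ]), array([0.6496, 0.1262, 0.33  ]), array([0.7312, 0.0215, 0.33  ]), array([0.7424, 0.1236, 0.33  ])]
lamp [array([0.6881, 0.2152, 0.4   ]), array([0.6336, 0.1252, 0.4   ]), array([0.7103, 0.0267, 0.4   ]), array([0.7209, 0.1227, 0.4   ])]
```

```bash
cat > ov.py <<'E'
from h import *
def pole_pts(c,yaw=0.,pitch=35.):
    a=np.radians(pitch);R=np.array([[np.cos(a),0,-np.sin(a)],[0,1,0],[np.sin(a),0,np.cos(a)]])
    y=np.radians(yaw);Z=np.array([[np.cos(y),-np.sin(y),0],[np.sin(y),np.cos(y),0],[0,0,1]])
    B=[Z@R@np.array([i*.05,j*.009,k*.015])+c for i in(-1,1) for j in(-1,1) for k in(-1,1)]
    f=lambda x,z:Z@np.array([x,0,z])+c
    return B,[f(.114,.057),f(.114,.081),f(.102,.089),f(.090,.081),f(.09,.067)]
def draw(im,cam,c,off,s,yaw=0.,pitch=35.):
    B,C=pole_pts(np.array(c),yaw,pitch);q=lambda p:tuple(int(v) for v in (proj(cam,p)-off+.5)*s)
    for i in range(8):
        for b in(1,2,4):
            if not i&b: cv2.line(im,q(B[i]),q(B[i|b]),(255,0,0),1)
    for p,r in zip(C,C[1:]):cv2.line(im,q(p),q(r),(0,0,255),1)
def crop(cam,o,w,h,s):return cv2.resize(np.ascontiguousarray(cam["img"][o[1]:o[1]+h,o[0]:o[0]+w,::-1]),None,fx=s,fy=s,interpolation=cv2.INTER_CUBIC)
E
python3 - <<'E'
from ov import *
o1,o2=(345,190),(302,218)
t=crop(T,o1,33,85,7);s=crop(S,o2,72,66,7);t2,s2=t.copy(),s.copy()
draw(t2,T,(.510,.013,.06),o1,7);draw(s2,S,(.510,.013,.06),o2,7)
im=np.zeros((600,800,3),np.uint8);
im[:595,:231]=t[:,:];im[:595,231:462]=t2
s=cv2.resize(s2,(336,308));im[:308,462:798]=s
cv2.imwrite("pics/ov.png",im)
E
```

```text
(no output)
```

View pics/ov.png

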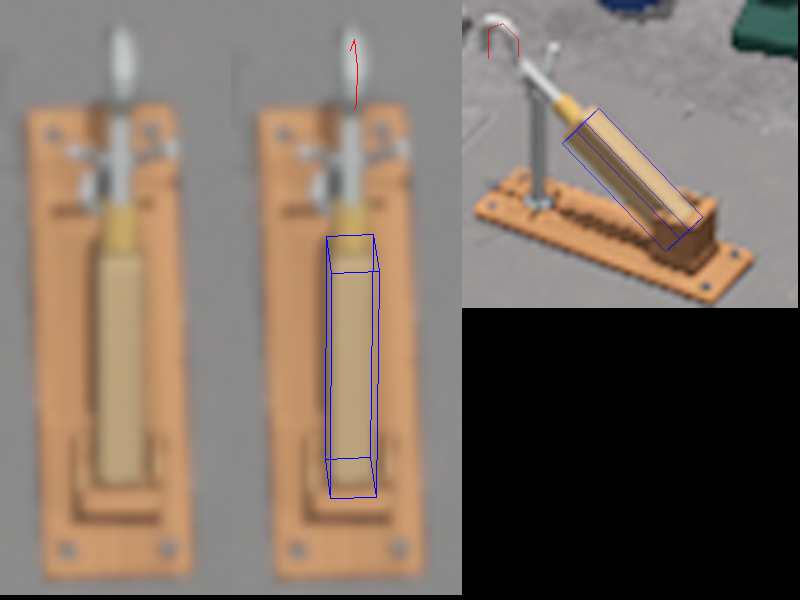

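```bash
cat > g.py <<'E'
from h import *
from scipy.spatial.transform import Rotation as R
def delta(pos,rpy):
    o=ctrl.get_obs();A=R.from_euler("xyz",o["orientation"],degrees=True);B=R.from_euler("xyz",rpy,degrees=True)
    return np.round(A.inv().apply(np.array(pos)-o["tool_pos"])*100,2),np.round((A.inv()*B).as_rotvec(degrees=True),2)
E
python3 - <<'E'
from g import *
print(delta((.32,-.36,.32),(180,0,-158.24)),delta((.514,.0133,.30),(180,0,179.8)))
E
```

```text
(array([-16.37,  22.17,  -9.4 ]), array([ 0.08, -0.01, -0.01])) (array([-48.23,  49.65,  -7.36]), array([ 0.08, -0.03, 21.95]))
```

The rows are not in the units I measure in: shifts go in shares of 50 cm and turns go in shares of 90 degrees. I convert before sending: 18.8 cm / 50 = 0.376, -18.3 cm / 50 = -0.366, 13 degrees / 90 = 0.1444.

Call:
{"op": "send_rows", "data": {
  "plan": [
    [[-0.02, 0.02, -0.03, 0, 0, 0], [-0.06, 0.06, -0.07, 0, 0, 0.0111], [-0.11, 0.11, -0.11, 0, 0, 0.0333], [-0.16, 0.164, -0.148, 0, 0, 0.0556], [-0.21, 0.218, -0.17, 0, 0, 0.0778], [-0.262, 0.27, -0.18, 0, 0, 0.1], [-0.314, 0.324, -0.18, 0, 0, 0.1222], [-0.366, 0.376, -0.18, 0, 0, 0.1444]]
  ],
  "fingers": 1
}}

```text
clock: 0.77
tool_pos: [0.3507, -0.3824, 0.3176]
orientation: [-180.0, 0.1, -171.3]
force: [1.1, -0.4, -0.7]
opening: 0.0879
gripper_force: 0.0
```

```bash
python3 - <<'E'
from g import *
print(delta((.514,.0133,.25),(180,0,179.8)))
E
```

```text
(array([-22.08,  36.67,   6.77]), array([-0.04,  0.08,  8.85]))
```

Scaled: 25.7 cm / 50 = 0.514, 22.4 cm / 50 = 0.448, 8 degrees / 90 = 0.0889.

Call:
{"op": "send_rows", "data": {
  "plan": [
    [[-0.036, 0.06, 0, 0, 0, 0.0111], [-0.072, 0.12, 0, 0, 0, 0.0222], [-0.11, 0.184, 0, 0, 0, 0.0333], [-0.15, 0.25, 0, 0, 0, 0.0444], [-0.19, 0.316, 0, 0, 0, 0.0556], [-0.23, 0.382, 0, 0, 0, 0.0667], [-0.27, 0.448, 0, 0, 0, 0.0778], [-0.31, 0.514, 0.02, 0, 0, 0.0889]]
  ]
}}

```text
clock: 1.43
tool_pos: [0.4654, -0.1048, 0.309]
orientation: [-180.0, 0.2, -179.3]
force: [1.2, 0.0, -0.2]
opening: 0.0873
gripper_force: 0.0
```

```bash
python3 - <<'E'
from g import *
print(delta((.514,.0133,.15),(180,0,179.8)))
E
```

```text
(array([-4.95, 11.74, 15.92]), array([0.  , 0.24, 0.94]))
```

Scaled: 16 cm / 50 = 0.32, 15 cm / 50 = 0.3, 0.9 degrees / 90 = 0.01.

Call:
{"op": "send_rows", "data": {
  "plan": [
    [[-0.02, 0.05, 0.01, 0, 0, 0.0033], [-0.044, 0.104, 0.03, 0, 0.0011, 0.0056], [-0.068, 0.16, 0.08, 0, 0.0022, 0.0078], [-0.086, 0.204, 0.14, 0, 0.0022, 0.01], [-0.096, 0.226, 0.2, 0, 0.0022, 0.01], [-0.1, 0.234, 0.26, 0, 0.0022, 0.01], [-0.1, 0.234, 0.3, 0, 0.0022, 0.01], [-0.1, 0.234, 0.32, 0, 0.0022, 0.01]]
  ]
}}

```text
clock: 2.1
tool_pos: [0.5112, 0.0112, 0.144]
orientation: [-179.9, -0.4, 179.9]
force: [-0.7, -0.0, 0.5]
opening: 0.0873
gripper_force: 0.0
```

```bash
python3 - <<'E'
from ov import *
from g import delta
pickle.dump(ctrl.snapshot("side"),open("side1.pkl","wb"))
print(delta((.514,.0133,.041),(180,0,179.8)))
S1=pickle.load(open("side1.pkl","rb"))
o2=(285,205)
s=crop(S1,o2,100,75,8)
draw(s,S1,(.514,.0133,.06),o2,8)
cv2.imwrite("pics/s2.png",s)
E
```

```text
(array([-0.38,  0.27, 10.25]), array([-0.07, -0.47,  0.07]))
```

View pics/s2.png

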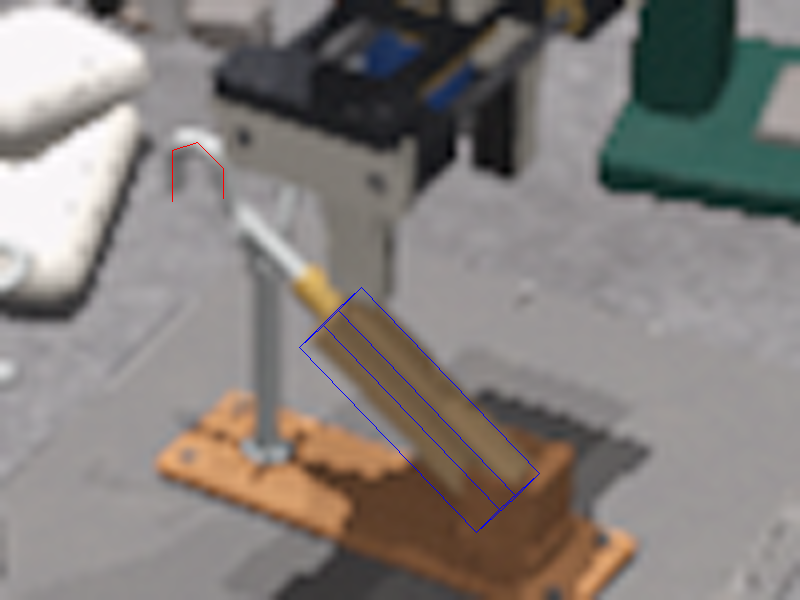

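Scaled: 10 cm / 50 = 0.2, 9.5 cm / 50 = 0.19, -0.5 degrees / 90 = -0.0056.

Call:
{"op": "send_rows", "data": {
  "plan": [
    [[-0.004, 0.002, 0.04, 0, -0.0022, 0], [-0.008, 0.004, 0.08, 0, -0.0044, 0], [-0.008, 0.006, 0.12, 0, -0.0056, 0], [-0.008, 0.006, 0.15, 0, -0.0056, 0], [-0.008, 0.006, 0.174, 0, -0.0056, 0], [-0.008, 0.006, 0.19, 0, -0.0056, 0], [-0.008, 0.006, 0.2, 0, -0.0056, 0], [-0.008, 0.006, 0.2, 0, -0.0056, 0]]
  ]
}}

```text
clock: 2.82
tool_pos: [0.5167, 0.0138, 0.0466]
orientation: [-180.0, 0.3, 179.8]
force: [0.3, -0.7, -0.5]
opening: 0.0876
gripper_force: 0.0
```

```bash
python3 - <<'E'
from g import *
print(delta((.514,.0133,.043),(180,0,179.8)))
E
```

```text
(array([ 0.28, -0.05,  0.36]), array([-0.01,  0.3 ,  0.05]))
```

Scaled: 0.2 cm / 50 = 0.004.

Call:
{"op": "send_rows", "data": {
  "plan": [
    [[0, 0, 0.004, 0, 0, 0], [0, 0, 0.004, 0, 0, 0], [0, 0, 0.004, 0, 0, 0], [0, 0, 0.004, 0, 0, 0]]
  ]
}}

```text
clock: 3.15
tool_pos: [0.517, 0.014, 0.0451]
orientation: [180.0, 0.4, 179.9]
force: [-1.0, 0.2, 0.4]
opening: 0.0877
gripper_force: 0.0
```

```bash
python3 - <<'E'
from g import *
print(delta((.514,.0133,.043),(180,0,179.8)))
E
```

```text
(array([ 0.3 , -0.07,  0.21]), array([0.02, 0.36, 0.07]))
```

Scaled: 0.2 cm / 50 = 0.004, 0.1 cm / 50 = 0.002, 0.3 degrees / 90 = 0.0033.

Call:
{"op": "send_rows", "data": {
  "plan": [
    [[0.002, 0, 0.004, 0, 0.0022, 0], [0.004, 0, 0.004, 0, 0.0033, 0], [0.004, 0, 0.004, 0, 0.0033, 0], [0.004, 0, 0.004, 0, 0.0033, 0], [0.004, 0, 0.004, 0, 0.0033, 0], [0.004, 0, 0.004, 0, 0.0033, 0], [0.004, 0, 0.004, 0, 0.0033, 0], [0.004, 0, 0.004, 0, 0.0033, 0]]
  ],
  "fingers": 0
}}

```text
clock: 3.82
tool_pos: [0.5146, 0.0138, 0.0425]
orientation: [-180.0, -0.0, 179.9]
force: [0.3, -0.8, -1.2]
opening: 0.04
gripper_force: 0.0
```

Call:
{"op": "send_rows", "data": {
  "plan": [
    [[0, 0, 0, 0, 0, 0], [0, 0, 0, 0, 0, 0], [0, 0, 0, 0, 0, 0], [0, 0, 0, 0, 0, 0]]
  ]
}}

```text
clock: 4.15
tool_pos: [0.5144, 0.0137, 0.0425]
orientation: [-180.0, -0.0, 179.9]
force: [-1.1, -1.3, 1.4]
opening: 0.0181
gripper_force: 29.9
```

```bash
python3 - <<'E'
from g import *
for i in range(3):
  o=ctrl.get_obs();print(o["clock"],o["tool_pos"],o["orientation"],o["force"],o["opening"],o["gripper_force"]); ctrl.snapshot("top")
E
```

```text
4.15 [0.51444892 0.0136703  0.04251584] [-1.79987787e+02 -2.11015952e-02  1.79853193e+02] [-1.11207078 -1.26364598  1.38733528] 0.018088461948351165 29.91381525993347
4.2 [0.51442347 0.01374392 0.04250424] [-1.79994002e+02 -2.15125726e-02  1.79851871e+02] [-0.95892831 -1.04513695  0.35060152] 0.017752080614367182 29.914092421531677
4.25 [0.51445932 0.01372109 0.0425033 ] [-1.79994143e+02 -1.78278217e-02  1.79850984e+02] [-1.12584174 -0.84908472  0.96399676] 0.017780436121121772 29.914096891880035
```

Scaled: -9 cm / 50 = -0.18, -8 cm / 50 = -0.16.

Call:
{"op": "send_rows", "data": {
  "plan": [
    [[0, 0, -0.006, 0, 0, 0], [0, 0, -0.02, 0, 0, 0], [0, 0, -0.044, 0, 0, 0], [0, 0, -0.074, 0, 0, 0], [0, 0, -0.104, 0, 0, 0], [0, 0, -0.134, 0, 0, 0], [0, 0, -0.16, 0, 0, 0], [0, 0, -0.18, 0, 0, 0]]
  ]
}}

```text
clock: 4.97
tool_pos: [0.515, 0.014, 0.1343]
orientation: [180.0, 0.1, 179.9]
force: [0.2, -0.2, -2.0]
opening: 0.0178
gripper_force: 29.9
```

```bash
python3 - <<'E'
from g import *
yb=np.radians(32.8);xb=np.array([np.cos(yb),np.sin(yb),0])
ring=np.array([.5399,.2606,.2603])
pole=ring-xb*.114
print(pole)
print(delta((pole-xb*.03)[:2].tolist()+[.235],(180,0,179.85+32.8)),ctrl.get_obs()["force"])
E
```

```text
[0.44407541 0.19884526 0.2603    ]
(array([  9.64,  16.85, -10.08]), array([  0.  ,   0.09, -32.78])) [ 0.23401662 -0.24094608 -1.99756396]
```

Scaled: 15 cm / 50 = 0.3, 13 cm / 50 = 0.26, -26 degrees / 90 = -0.2889.

Call:
{"op": "send_rows", "data": {
  "plan": [
    [[0.016, 0.01, -0.01, 0, 0, -0.0111], [0.048, 0.03, -0.03, 0, 0, -0.0333], [0.084, 0.07, -0.054, 0, 0, -0.0667], [0.12, 0.12, -0.08, 0, 0, -0.1111], [0.148, 0.17, -0.106, 0, 0, -0.1556], [0.168, 0.22, -0.132, 0, 0, -0.2], [0.182, 0.26, -0.158, 0, 0, -0.2444], [0.19, 0.3, -0.182, 0, 0, -0.2889]]
  ]
}}

```text
clock: 5.63
tool_pos: [0.4183, 0.165, 0.2244]
orientation: [180.0, 0.0, -153.9]
force: [0.8, 1.2, -1.8]
opening: 0.0179
gripper_force: 29.9
```

Scaled: 1.7 cm / 50 = 0.034, 1.6 cm / 50 = 0.032, -6.8 degrees / 90 = -0.0756.

Call:
{"op": "send_rows", "data": {
  "plan": [
    [[-0.01, 0.02, -0.01, 0, 0, -0.0333], [-0.014, 0.032, -0.018, 0, 0, -0.0611], [-0.014, 0.034, -0.02, 0, 0, -0.0756], [-0.014, 0.034, -0.02, 0, 0, -0.0756], [-0.014, 0.034, -0.02, 0, 0, -0.0756], [-0.014, 0.034, -0.02, 0, 0, -0.0756]]
  ]
}}

```text
clock: 6.13
tool_pos: [0.4185, 0.1817, 0.233]
orientation: [-180.0, -0.1, -147.4]
force: [-0.7, -0.1, -1.3]
opening: 0.0178
gripper_force: 29.9
```

```bash
python3 - <<'E'
from ov import *
from g import *
o=ctrl.get_obs();print(o["tool_pos"],o["orientation"],o["force"],o["opening"])
T1,S1=ctrl.snapshot("top"),ctrl.snapshot("side")
pickle.dump((T1,S1),open("p1.pkl","wb"))
A=R.from_euler("xyz",o["orientation"],degrees=True);c=o["tool_pos"]-.019*A.apply([0,0,1]);yaw=o["orientation"][2]+180.15
print(c,yaw)
o1,o2=(235,190),(258,190)
t=crop(T1,o1,65,75,8)
s=crop(S1,o2,80,75,8)
t=cv2.resize(t,None,fx=.75,fy=.75);s=cv2.resize(s,None,fx=.75,fy=.75)
draw(t,T1,c,o1,6,yaw);draw(s[:, :],S1,c,o2,6,yaw)
print(t.shape,s.shape);cv2.imwrite("pics/m1.png",np.hstack([t,s[:,:410]]))
print(delta((.5399,.2606,.2603),(180,0,0)))
E
```

```text
[0.41849756 0.18170884 0.23302102] [-1.79996026e+02 -5.90922094e-02 -1.47426426e+02] [-0.65347497 -0.07921946 -1.27783394] 0.017766965611573402
[0.41851337 0.1817205  0.25202101] 32.72357357262305
(450, 390, 3) (450, 480, 3)
(array([-14.45,   0.12,  -2.72]), array([ 5.0000e-02, -2.0000e-02, -1.4742e+02]))
```

View pics/m1.png

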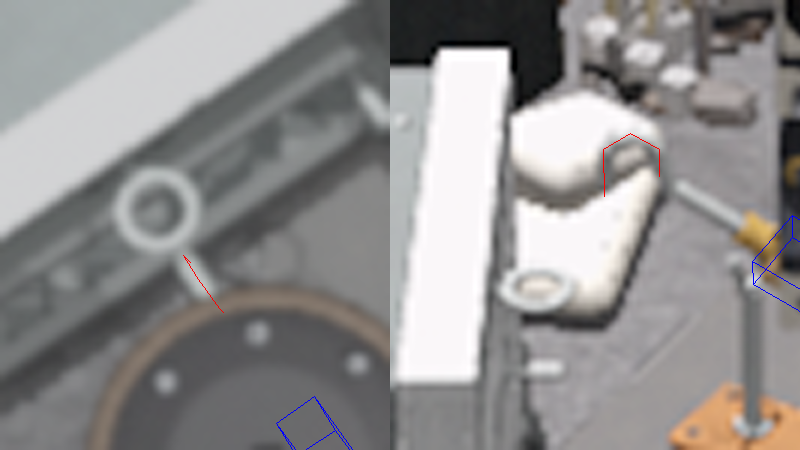

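Scaled: -3 cm / 50 = -0.06, 1.4 cm / 50 = 0.028.

Call:
{"op": "send_rows", "data": {
  "plan": [
    [[-0.01, 0, 0.004, 0, 0, 0], [-0.024, 0, 0.012, 0, 0, 0], [-0.04, 0.002, 0.02, 0, 0, 0], [-0.052, 0.002, 0.028, 0, 0, 0], [-0.06, 0.002, 0.034, 0, 0, 0], [-0.06, 0.002, 0.036, 0, 0, 0], [-0.06, 0.002, 0.036, 0, 0, 0], [-0.06, 0.002, 0.036, 0, 0, 0]]
  ]
}}

```text
clock: 6.9
tool_pos: [0.4435, 0.1993, 0.2153]
orientation: [-180.0, -0.0, -147.3]
force: [-0.5, -0.1, -2.2]
opening: 0.0179
gripper_force: 29.9
```

```bash
python3 - <<'E'
from ov import *
from g import *
o=ctrl.get_obs()
T1,S1=ctrl.snapshot("top"),ctrl.snapshot("side")
A=R.from_euler("xyz",o["orientation"],degrees=True);c=o["tool_pos"]-.019*A.apply([0,0,1]);yaw=o["orientation"][2]+180.15
tip=c+R.from_euler("z",yaw,degrees=True).apply([.114,0,.057]);print(o["tool_pos"],o["force"],"tip",tip,"ring-tip in tool",A.inv().apply(np.array([.5399,.2606,.2603])-tip)*100)
o1,o2=(243,205),(263,200)
t=crop(T1,o1,40,40,10);s=crop(S1,o2,40,50,10)
draw(s,S1,c,o2,10,yaw)
im=np.zeros((500,800,3),np.uint8);im[:400,:400]=t;im[:,400:]=s;cv2.imwrite("pics/m2.png",im)
E
```

```text
[0.4434936  0.19928641 0.21529966] [-0.5266045  -0.08207828 -2.16204341] tip [0.53932371 0.26105658 0.29129965] ring-tip in tool [-0.02600461 -0.06903661  3.09995952]
```

View pics/m2.png

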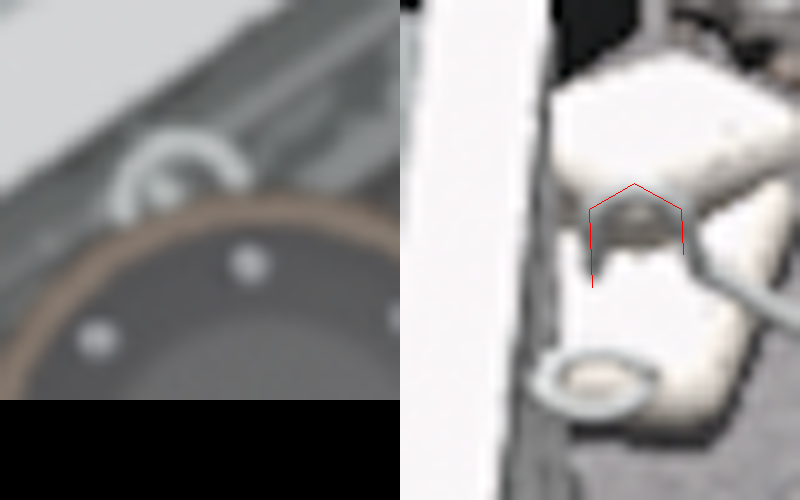

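```bash
python3 - <<'E'
from ov import *
c=np.array([.4435,.1993,.2343]);y=np.radians(32.85)
for x,z in((.102,.089),(.110,.087),(.114,.085),(.118,.08),(.118,.07),(.118,.057),(.098,.089)):
    p=c+np.array([x*np.cos(y),x*np.sin(y),z]);print(x,z,((proj(T,p)-(243,205)+.5)*10).round(),((proj(S,p)-(263,200)+.5)*10).round())
print((proj(T,np.array([.5399,.2606,.2603]))-(243,205)+.5)*10,(proj(S,np.array([.5399,.2606,.2603]))-(263,200)+.5)*10)
E
```

```text
0.102 0.089 [179. 216.] [235. 184.]
0.11 0.087 [160. 187.] [204. 191.]
0.114 0.085 [151. 174.] [189. 197.]
0.118 0.08 [144. 162.] [174. 213.]
0.118 0.07 [150. 168.] [176. 246.]
0.118 0.057 [157. 175.] [177. 287.]
0.098 0.089 [189. 230.] [250. 184.]
[186.04486347 203.35562034] [195.80999866 383.5387462 ]
```

Scaled: 3.6 cm / 50 = 0.072, 0.05 cm / 50 = 0.001.

Call:
{"op": "send_rows", "data": {
  "plan": [
    [[-0.003, 0.001, 0.008, 0, 0, 0], [-0.003, 0.001, 0.02, 0, 0, 0], [-0.003, 0.001, 0.032, 0, 0, 0], [-0.003, 0.001, 0.044, 0, 0, 0], [-0.003, 0.001, 0.054, 0, 0, 0], [-0.003, 0.001, 0.062, 0, 0, 0], [-0.003, 0.001, 0.068, 0, 0, 0], [-0.003, 0.001, 0.072, 0, 0, 0]]
  ]
}}

```text
clock: 7.67
tool_pos: [0.4445, 0.2005, 0.179]
orientation: [-180.0, -0.0, -147.3]
force: [0.7, 0.2, -1.6]
opening: 0.0179
gripper_force: 29.9
```

Scaled: 1.2 cm / 50 = 0.024, 1.1 cm / 50 = 0.022.

Call:
{"op": "send_rows", "data": {
  "plan": [
    [[0, 0, 0.006, 0, 0, 0], [0, 0, 0.012, 0, 0, 0], [0, 0, 0.018, 0, 0, 0], [0, 0, 0.022, 0, 0, 0], [0, 0, 0.024, 0, 0, 0], [0, 0, 0.024, 0, 0, 0]]
  ]
}}

```text
clock: 8.17
tool_pos: [0.4446, 0.2006, 0.1673]
orientation: [-180.0, -0.0, -147.3]
force: [-0.2, 0.0, -1.7]
opening: 0.018
gripper_force: 29.9
```

Scaled: 0.8 cm / 50 = 0.016, 0.7 cm / 50 = 0.014.

Call:
{"op": "send_rows", "data": {
  "plan": [
    [[0, 0, 0.002, 0, 0, 0], [0, 0, 0.004, 0, 0, 0], [0, 0, 0.006, 0, 0, 0], [0, 0, 0.008, 0, 0, 0], [0, 0, 0.01, 0, 0, 0], [0, 0, 0.012, 0, 0, 0], [0, 0, 0.014, 0, 0, 0], [0, 0, 0.016, 0, 0, 0]]
  ]
}}

```text
clock: 8.83
tool_pos: [0.4448, 0.2008, 0.1597]
orientation: [-180.0, 0.0, -147.3]
force: [-0.6, -0.6, 0.2]
opening: 0.0178
gripper_force: 29.9
```

```bash
cat > st.py <<'E'
from g import *
F=[];M=[]
for i in range(4):
    o=ctrl.get_obs();F.append(o["force"]);M.append(o["moment"]);s=ctrl.snapshot("side")
A=R.from_euler("xyz",o["orientation"],degrees=True)
print("t%.2f"%o["clock"],o["tool_pos"].round(4),o["orientation"].round(2),"F tool(x=-xb)",A.inv().apply(np.mean(F,0)).round(2),"M tool",A.inv().apply(np.mean(M,0)).round(2))
pickle.dump(s,open("side_now.pkl","wb"))
E
python3 st.py
```

```text
t8.98 [0.4447 0.2007 0.1596] [-1.8000e+02  1.0000e-02 -1.4734e+02] F tool(x=-xb) [0.39 0.16 0.05] M tool [-0.03 -0.04 -0.03]
```

Scaled: 2 cm / 50 = 0.04, 1.5 cm / 50 = 0.03.

Call:
{"op": "send_rows", "data": {
  "plan": [
    [[0, 0, 0.004, 0, 0, 0], [0, 0, 0.008, 0, 0, 0], [0, 0, 0.012, 0, 0, 0], [0, 0, 0.018, 0, 0, 0], [0, 0, 0.024, 0, 0, 0], [0, 0, 0.03, 0, 0, 0], [0, 0, 0.036, 0, 0, 0], [0, 0, 0.04, 0, 0, 0]]
  ]
}}

```text
clock: 9.7
tool_pos: [0.4446, 0.2007, 0.1391]
orientation: [-180.0, -0.0, -147.3]
force: [0.3, 0.5, 1.2]
opening: 0.0176
gripper_force: 29.9
```

```bash
python3 st.py; python3 - <<'E'
from ov import *
S1=pickle.load(open("side_now.pkl","rb"));o2=(255,205)
s=crop(S1,o2,75,70,8)
c=ctrl.get_obs()["tool_pos"]+[0,0,.019];draw(s,S1,c,o2,8,32.8)
cv2.imwrite("pics/m3.png",s)
E
```

```text
t9.85 [0.4443 0.2004 0.1391] [-1.8000e+02 -6.0000e-02 -1.4735e+02] F tool(x=-xb) [-0.67 -0.13  0.31] M tool [-0.03 -0.15 -0.03]
```

View pics/m3.png

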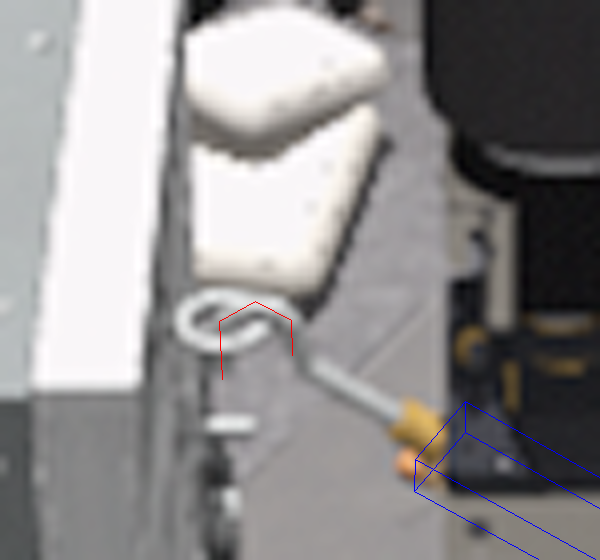

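Scaled: 2 cm / 50 = 0.04, 1.8 cm / 50 = 0.036.

Call:
{"op": "send_rows", "data": {
  "plan": [
    [[0, 0, 0.004, 0, 0, 0], [0, 0, 0.008, 0, 0, 0], [0, 0, 0.012, 0, 0, 0], [0, 0, 0.018, 0, 0, 0], [0, 0, 0.024, 0, 0, 0], [0, 0, 0.03, 0, 0, 0], [0, 0, 0.036, 0, 0, 0], [0, 0, 0.04, 0, 0, 0]]
  ]
}}

```text
clock: 10.57
tool_pos: [0.4446, 0.2006, 0.1191]
orientation: [-180.0, -0.0, -147.3]
force: [-1.5, -1.3, 2.4]
opening: 0.0182
gripper_force: 29.9
```

```bash
python3 st.py
```

```text
t10.72 [0.4444 0.2005 0.1191] [-1.7999e+02 -5.0000e-02 -1.4735e+02] F tool(x=-xb) [ 0.57 -0.28 -0.4 ] M tool [ 0.04 -0.01  0.03]
```

```bash
sed -i 's/range(4)/range(8)/; s/^A=/print("std",np.std(F,0).round(2),"Fz",np.mean(F,0)[2].round(2))\nA=/' st.py; python3 st.py; python3 - <<'E'
from ov import *
# ring track: template of ring from side0 vs now, vertical search
a=S["img"];b=pickle.load(open("side_now.pkl","rb"))["img"]
t=a[231:246,274:284];r=cv2.matchTemplate(b[225:300,268:296],t,cv2.TM_CCOEFF_NORMED);print(cv2.minMaxLoc(r),"start at",(274-268,231-225))
for z in(.26,.236,.216):print(z,proj(S,np.array([.5399,.2606,z])))
E
```

```text
std [0.67 0.45 0.72] Fz -1.38
t11.12 [0.4445 0.2006 0.1195] [ 1.8000e+02 -1.0000e-02 -1.4734e+02] F tool(x=-xb) [0.15 0.03 1.38] M tool [0.03 0.1  0.01]
(-0.6316877603530884, 0.8374729156494141, (2, 53), (6, 5)) start at (6, 6)
0.26 [282.08479576 237.94745322]
0.236 [282.38584458 245.36908983]
0.216 [282.63282335 251.45775871]
```

```bash
python3 - <<'E'
from ov import *
o=ctrl.get_obs();print(o["tool_pos"],o["force"])
s=ctrl.snapshot("side");t=ctrl.snapshot("top")
pickle.dump((s,t),open("now.pkl","wb"))
for nm,a,b,(x0,x1,y0,y1) in(("side",S["img"],s["img"],(270,312,232,272)),):
    d=np.abs(a.astype(int)-b).max(2)
    g=cv2.cvtColor(b,cv2.COLOR_RGB2GRAY)
    for y in range(y0,y1):print(y,"".join(" .:-=+*#%@"[min(9,g[y,x]//26)] for x in range(x0,x1)),"|","".join(" .-+#"[min(4,d[y,x]//15)] for x in range(x0,x1)))
E
```

```text
[0.4445414  0.2006158  0.11951371] [-0.32295892 -0.06904123 -0.7813854 ]
232 @@@@#-=++%@@@@@@@@@@@@@@@@#*=:+********++- |                                         .#
233 @@@@#-=+=%@@@@@@@@@@@@@@@%#+:=+*****+**+== |                                         .-
234 @@@%*-=+=%@@@@@@@@@@@@@@@%#+:+******++++== |         .                               --
235 @@@%+-=+=%@@@@@@@@@@@@@@%#*=:+*+*******+== |        +# +++#+-.                       .+
236 @@@%=-=+=#@@@@@@@@@@@@@@%*+:=+**********+= |        ##-#---+#+..                     .-
237 @@@%--=+=*%%%%@@@%%@@@@%%*=:+***********++ |     ..+##.     .- ..                     -
238 @@@%--=+=*%##%%%%##%%%%%#*-=+*****+*****++ |      .###        .                       -
239 @@@#-==+=+***###########*=:+*****+++++**++ |       -###-.  --- .                      -
240 @@@#-==++==+++++********+-:+********+++*++ |        .+#######-..                      .
241 @@@%-===+=-----====+++==-:=+************++ |      .  ..####+..                        .
242 @@@#-=====:::::::------:::+**********+**++ |                                          .
243 @@@#-=====:
[... 1952 characters left out ...]
+++=++***=: |    . . . .-###.           .      -+-+--.+#
265 ++===+=-==:::-==++++++++++++++++*+=-=+++=: |    . . -.      .                  ##+-##-#
266 ++===+=-==--=*#++++++++++++++****++==-=+=: |    . . -     ..                    .##+-.+
267 ++==++====--=##*++++++*++++++*******+=-=-: |    . . .                             +##++
268 ++==++====---+***++*+++++++++*+******+-==: |      . .     ..                      .####
269 ++==++====----++**+*+++++++++++++++++==+-: |     .. .     -.                      .++##
270 ++===+====----=+***++++++++++++++++++++=:. |     ..       .                       .+###
271 +===++==+=---==+**+++++++++++++++++++++-:  |     -.                                -###
```

Scaled: 0.6 cm / 50 = 0.012, 0.5 cm / 50 = 0.01.

Call:
{"op": "send_rows", "data": {
  "plan": [
    [[0, 0, 0.002, 0, 0, 0], [0, 0, 0.004, 0, 0, 0], [0, 0, 0.006, 0, 0, 0], [0, 0, 0.008, 0, 0, 0], [0, 0, 0.01, 0, 0, 0], [0, 0, 0.012, 0, 0, 0]]
  ]
}}

```text
clock: 11.77
tool_pos: [0.4448, 0.2008, 0.1136]
orientation: [180.0, 0.0, -147.3]
force: [0.0, -0.4, 1.4]
opening: 0.0179
gripper_force: 29.9
```

```bash
cat >> st.py <<'E'
g=cv2.cvtColor(s["img"],cv2.COLOR_RGB2GRAY).astype(float)
print("Fz all",np.array(F)[:,2].round(1),"My",[round(A.inv().apply(m)[1],2) for m in M])
# front handle bar on sash (rows ~262), centroid of bright pixels columns 282..286
p=g[240:300,282:286].mean(1);k=[i+240 for i in range(1,59) if p[i]>p[i-1] and p[i]>=p[i+1] and p[i]>185];print("bar rows",k,p[[i-240 for i in k]].round())
E
python3 st.py
```

```text
std [0.33 0.42 0.6 ] Fz 1.05
t12.12 [0.4446 0.2007 0.1135] [ 180.      0.   -147.34] F tool(x=-xb) [-0.05 -0.29 -1.05] M tool [ 0.07 -0.17  0.05]
Fz all [ 1.4  1.7  1.2  1.1 -0.4  1.1  1.4  0.9] My [np.float64(-0.17), np.float64(-0.21), np.float64(-0.12), np.float64(-0.13), np.float64(-0.21), np.float64(-0.19), np.float64(-0.19), np.float64(-0.15)]
bar rows [250, 255, 264] [208. 213. 209.]
```

Scaled: 0.6 cm / 50 = 0.012, 0.5 cm / 50 = 0.01.

Call:
{"op": "send_rows", "data": {
  "plan": [
    [[0, 0, 0.002, 0, 0, 0], [0, 0, 0.004, 0, 0, 0], [0, 0, 0.006, 0, 0, 0], [0, 0, 0.008, 0, 0, 0], [0, 0, 0.01, 0, 0, 0], [0, 0, 0.012, 0, 0, 0]]
  ]
}}

```text
clock: 12.67
tool_pos: [0.4447, 0.2007, 0.1075]
orientation: [-180.0, 0.0, -147.3]
force: [-0.3, -0.7, 1.9]
opening: 0.0177
gripper_force: 29.9
```

```bash
python3 st.py
```

```text
std [0.49 0.59 0.62] Fz 0.97
t13.02 [0.4445 0.2006 0.1075] [-1.8000e+02 -2.0000e-02 -1.4734e+02] F tool(x=-xb) [-0.39 -0.39 -0.97] M tool [ 0.07 -0.34  0.03]
Fz all [1.9 1.7 0.8 1.6 0.5 0.6 0.7 0.1] My [np.float64(-0.31), np.float64(-0.41), np.float64(-0.32), np.float64(-0.3), np.float64(-0.35), np.float64(-0.35), np.float64(-0.3), np.float64(-0.34)]
bar rows [251, 257, 266] [210. 209. 198.]
```

Scaled: 0.6 cm / 50 = 0.012, 0.5 cm / 50 = 0.01.

Call:
{"op": "send_rows", "data": {
  "plan": [
    [[0, 0, 0.002, 0, 0, 0], [0, 0, 0.004, 0, 0, 0], [0, 0, 0.006, 0, 0, 0], [0, 0, 0.008, 0, 0, 0], [0, 0, 0.01, 0, 0, 0], [0, 0, 0.012, 0, 0, 0]]
  ]
}}

```text
clock: 13.57
tool_pos: [0.445, 0.2009, 0.1017]
orientation: [-180.0, 0.0, -147.3]
force: [1.5, -0.2, 3.6]
opening: 0.0177
gripper_force: 30.0
```

```bash
python3 st.py
```

```text
std [0.26 0.64 0.48] Fz 3.61
t13.92 [0.4449 0.2008 0.1017] [-1.8000e+02  3.0000e-02 -1.4734e+02] F tool(x=-xb) [-1.18 -1.46 -3.61] M tool [ 0.35 -0.77  0.11]
Fz all [3.6 4.2 3.8 2.5 3.9 3.7 3.3 3.7] My [np.float64(-0.75), np.float64(-0.66), np.float64(-0.67), np.float64(-0.7), np.float64(-0.83), np.float64(-0.87), np.float64(-0.83), np.float64(-0.81)]
bar rows [253, 258, 267] [217. 210. 219.]
```

Scaled: 0.4 cm / 50 = 0.008, 0.3 cm / 50 = 0.006.

Call:
{"op": "send_rows", "data": {
  "plan": [
    [[0, 0, 0.002, 0, 0, 0], [0, 0, 0.004, 0, 0, 0], [0, 0, 0.006, 0, 0, 0], [0, 0, 0.008, 0, 0, 0], [0, 0, 0.008, 0, 0, 0]]
  ]
}}

```text
clock: 14.38
tool_pos: [0.4444, 0.2006, 0.0972]
orientation: [-180.0, -0.0, -147.3]
force: [1.6, 0.1, 3.3]
opening: 0.0179
gripper_force: 30.0
```

```bash
python3 st.py
```

```text
std [0.66 0.58 0.53] Fz 2.34
t14.73 [0.4443 0.2005 0.0973] [-1.8000e+02 -4.0000e-02 -1.4734e+02] F tool(x=-xb) [-1.44 -0.5  -2.34] M tool [ 0.14 -0.68  0.07]
Fz all [3.3 2.7 2.5 2.6 1.9 2.5 1.8 1.5] My [np.float64(-0.87), np.float64(-0.78), np.float64(-0.68), np.float64(-0.71), np.float64(-0.66), np.float64(-0.65), np.float64(-0.61), np.float64(-0.48)]
bar rows [254, 260, 268] [215. 218. 204.]
```

Scaled: 0.4 cm / 50 = 0.008, 0.3 cm / 50 = 0.006.

Call:
{"op": "send_rows", "data": {
  "plan": [
    [[0, 0, 0.002, 0, 0, 0], [0, 0, 0.004, 0, 0, 0], [0, 0, 0.006, 0, 0, 0], [0, 0, 0.008, 0, 0, 0]]
  ]
}}

```text
clock: 15.12
tool_pos: [0.4446, 0.2007, 0.0935]
orientation: [-180.0, 0.0, -147.3]
force: [-0.0, 0.4, 3.6]
opening: 0.0181
gripper_force: 30.0
```

```bash
python3 st.py
```

```text
std [0.36 0.35 0.54] Fz 2.94
t15.47 [0.4445 0.2005 0.0934] [-1.8000e+02 -2.0000e-02 -1.4735e+02] F tool(x=-xb) [-0.05 -0.3  -2.94] M tool [ 0.1  -0.43  0.03]
Fz all [3.6 3.5 3.3 2.7 2.8 2.  2.4 3.2] My [np.float64(-0.47), np.float64(-0.54), np.float64(-0.43), np.float64(-0.38), np.float64(-0.42), np.float64(-0.34), np.float64(-0.46), np.float64(-0.41)]
bar rows [255, 261, 270] [207. 210. 206.]
```

Scaled: 0.4 cm / 50 = 0.008, 0.3 cm / 50 = 0.006.

Call:
{"op": "send_rows", "data": {
  "plan": [
    [[0, 0, 0.002, 0, 0, 0], [0, 0, 0.004, 0, 0, 0], [0, 0, 0.006, 0, 0, 0], [0, 0, 0.008, 0, 0, 0]]
  ]
}}

```text
clock: 15.85
tool_pos: [0.4447, 0.2007, 0.0895]
orientation: [-180.0, 0.0, -147.3]
force: [-0.4, -1.4, 2.8]
opening: 0.0178
gripper_force: 30.0
```

```bash
python3 st.py
```

```text
std [0.64 0.64 0.57] Fz 1.85
t16.20 [0.4445 0.2006 0.0894] [-1.8000e+02 -2.0000e-02 -1.4734e+02] F tool(x=-xb) [-0.74 -0.85 -1.85] M tool [ 0.19 -0.52  0.08]
Fz all [2.8 2.3 1.2 1.5 1.7 1.1 2.4 1.9] My [np.float64(-0.41), np.float64(-0.6), np.float64(-0.53), np.float64(-0.52), np.float64(-0.49), np.float64(-0.56), np.float64(-0.54), np.float64(-0.52)]
bar rows [256, 262, 271] [202. 207. 205.]
```

Scaled: 0.4 cm / 50 = 0.008, 0.3 cm / 50 = 0.006.

Call:
{"op": "send_rows", "data": {
  "plan": [
    [[0, 0, 0.002, 0, 0, 0], [0, 0, 0.004, 0, 0, 0], [0, 0, 0.006, 0, 0, 0], [0, 0, 0.008, 0, 0, 0]]
  ]
}}

```text
clock: 16.58
tool_pos: [0.4445, 0.2006, 0.0854]
orientation: [180.0, -0.0, -147.3]
force: [0.8, -0.4, 1.4]
opening: 0.018
gripper_force: 30.0
```

```bash
python3 st.py
```

```text
std [0.48 0.35 0.74] Fz -0.28
t16.93 [0.4442 0.2004 0.0852] [-1.8000e+02 -6.0000e-02 -1.4734e+02] F tool(x=-xb) [-0.15 -0.09  0.28] M tool [ 0.01 -0.14  0.01]
Fz all [ 1.4 -0.9 -0.  -0.5  0.1 -1.  -0.7 -0.6] My [np.float64(-0.33), np.float64(0.03), np.float64(-0.25), np.float64(-0.19), np.float64(-0.16), np.float64(-0.14), np.float64(-0.04), np.float64(0.0)]
bar rows [257, 263, 272] [213. 210. 190.]
```

Call:
{"op": "send_rows", "data": {
  "plan": [
    [[0, 0, 0.002, 0, 0, 0], [0, 0, 0.002, 0, 0, 0], [0, 0, 0.002, 0, 0, 0]]
  ]
}}

```text
clock: 17.23
tool_pos: [0.4444, 0.2005, 0.0845]
orientation: [-180.0, -0.0, -147.3]
force: [-0.9, -0.5, -0.7]
opening: 0.018
gripper_force: 30.0
```

```bash
python3 st.py
```

```text
std [0.35 0.61 0.4 ] Fz -0.09
t17.58 [0.4445 0.2006 0.0845] [-1.8000e+02 -2.0000e-02 -1.4734e+02] F tool(x=-xb) [ 1.13 -0.14  0.09] M tool [-0.05  0.23 -0.  ]
Fz all [-0.7  0.4  0.6 -0.1 -0.2 -0.5 -0.3  0.1] My [np.float64(0.17), np.float64(0.21), np.float64(0.2), np.float64(0.21), np.float64(0.25), np.float64(0.22), np.float64(0.26), np.float64(0.3)]
bar rows [258, 263, 272] [220. 210. 190.]
```

Scaled: -0.7 cm / 50 = -0.014, -0.6 cm / 50 = -0.012.

Call:
{"op": "send_rows", "data": {
  "plan": [
    [[0, 0, -0.002, 0, 0, 0], [0, 0, -0.004, 0, 0, 0], [0, 0, -0.006, 0, 0, 0], [0, 0, -0.008, 0, 0, 0], [0, 0, -0.01, 0, 0, 0], [0, 0, -0.012, 0, 0, 0], [0, 0, -0.014, 0, 0, 0]]
  ]
}}

```text
clock: 18.22
tool_pos: [0.4446, 0.2007, 0.0917]
orientation: [-180.0, 0.0, -147.3]
force: [-0.6, -0.7, -1.1]
opening: 0.0173
gripper_force: 30.0
```

```bash
python3 st.py
```

```text
std [0.48 0.4  0.56] Fz -1.48
t18.57 [0.4446 0.2007 0.0915] [-180.     -0.   -147.34] F tool(x=-xb) [0.01 0.01 1.48] M tool [-0.01  0.05 -0.  ]
Fz all [-1.1 -1.5 -2.7 -1.5 -1.6 -1.1 -0.7 -1.7] My [np.float64(0.06), np.float64(0.06), np.float64(0.04), np.float64(0.06), np.float64(0.07), np.float64(0.05), np.float64(0.02), np.float64(0.02)]
bar rows [257, 263, 272] [207. 210. 190.]
```

Scaled: -2.3 cm / 50 = -0.046, -2 cm / 50 = -0.04.

Call:
{"op": "send_rows", "data": {
  "plan": [
    [[0, 0, -0.004, 0, 0, 0], [0, 0, -0.01, 0, 0, 0], [0, 0, -0.016, 0, 0, 0], [0, 0, -0.022, 0, 0, 0], [0, 0, -0.028, 0, 0, 0], [0, 0, -0.034, 0, 0, 0], [0, 0, -0.04, 0, 0, 0], [0, 0, -0.046, 0, 0, 0]]
  ]
}}

```text
clock: 19.28
tool_pos: [0.4446, 0.2007, 0.1149]
orientation: [180.0, 0.0, -147.3]
force: [-0.1, -0.8, -1.1]
opening: 0.0184
gripper_force: 30.0
```

```bash
python3 st.py
```

```text
std [0.51 0.44 0.45] Fz -1.86
t19.63 [0.4445 0.2006 0.1144] [-1.8000e+02 -2.0000e-02 -1.4734e+02] F tool(x=-xb) [-0.05 -0.1   1.86] M tool [-0.03  0.04 -0.  ]
Fz all [-1.1 -2.2 -1.3 -2.4 -1.8 -1.6 -1.9 -2.5] My [np.float64(0.06), np.float64(-0.01), np.float64(-0.06), np.float64(0.12), np.float64(0.04), np.float64(0.08), np.float64(0.05), np.float64(0.03)]
bar rows [250, 263, 272] [191. 210. 191.]
```

Clear and the sash stays. Lift further, then look at the hook's pitch.

Scaled: -4.6 cm / 50 = -0.092, -2.2 cm / 50 = -0.044.

Call:
{"op": "send_rows", "data": {
  "plan": [
    [[0, 0, -0.012, 0, 0, 0], [0, 0, -0.028, 0, 0, 0], [0, 0, -0.044, 0, 0, 0], [0, 0, -0.064, 0, 0, 0], [0.016, 0, -0.084, 0, 0, 0], [0.04, 0, -0.092, 0, 0, 0], [0.068, 0, -0.092, 0, 0, 0], [0.08, 0, -0.092, 0, 0, 0]]
  ]
}}

```text
clock: 20.35
tool_pos: [0.409, 0.1777, 0.161]
orientation: [180.0, 0.0, -147.4]
force: [0.2, -0.9, -1.6]
opening: 0.018
gripper_force: 30.0
```

```bash
python3 st.py; python3 - <<'E'
from g import *
# return: first above rest, high
print(delta((.5145,.0137,.16),(180,0,179.85)))
E
```

```text
std [0.58 0.83 0.23] Fz -1.39
t20.70 [0.4113 0.1793 0.1605] [-179.99   -0.   -147.34] F tool(x=-xb) [ 0.05 -0.19  1.39] M tool [-0.02  0.06  0.01]
Fz all [-1.6 -1.1 -1.1 -1.5 -1.7 -1.5 -1.5 -1.1] My [np.float64(0.13), np.float64(0.4), np.float64(-0.04), np.float64(0.0), np.float64(-0.05), np.float64(0.01), np.float64(0.01), np.float64(0.02)]
bar rows [257, 263, 272] [219. 212. 191.]
(array([  0.24, -19.51,   0.04]), array([-2.000e-02, -2.000e-02,  3.281e+01]))
```

Scaled: -17 cm / 50 = -0.34, -2.4 cm / 50 = -0.048, 29 degrees / 90 = 0.3222.

Call:
{"op": "send_rows", "data": {
  "plan": [
    [[0, -0.016, 0, 0, 0, 0.0111], [0, -0.048, 0, 0, 0, 0.0444], [0, -0.096, 0, 0, 0, 0.0889], [0, -0.148, 0, 0, 0, 0.1389], [0.002, -0.2, 0, 0, 0, 0.1889], [0.002, -0.25, 0, 0, 0, 0.2389], [0.004, -0.3, 0, 0, 0, 0.2833], [0.004, -0.34, 0, 0, 0, 0.3222]]
  ]
}}

```text
clock: 21.42
tool_pos: [0.5018, 0.0329, 0.1602]
orientation: [-180.0, -0.0, -176.6]
force: [0.1, 0.6, -2.1]
opening: 0.0176
gripper_force: 30.0
```

```bash
python3 - <<'E'
from g import *
print(delta((.5145,.0137,.16),(180,0,179.85)))
E
```

```text
(array([-1.15, -1.99,  0.02]), array([-0.03, -0.04,  3.52]))
```

Scaled: -2 cm / 50 = -0.04, -1.6 cm / 50 = -0.032, 3.5 degrees / 90 = 0.0389.

Call:
{"op": "send_rows", "data": {
  "plan": [
    [[-0.008, -0.018, 0, 0, 0, 0.0167], [-0.018, -0.032, 0, 0, 0, 0.0333], [-0.022, -0.04, 0, 0, 0, 0.0389], [-0.022, -0.04, 0, 0, 0, 0.0389], [-0.022, -0.04, 0, 0, 0, 0.0389], [-0.022, -0.04, 0, 0, 0, 0.0389]]
  ]
}}

```text
clock: 21.92
tool_pos: [0.513, 0.0162, 0.1606]
orientation: [180.0, 0.0, -179.8]
force: [-0.5, -0.8, -1.8]
opening: 0.0181
gripper_force: 30.0
```

```bash
python3 - <<'E'
from ov import *
from g import *
T1,S1=ctrl.snapshot("top"),ctrl.snapshot("side")
o=ctrl.get_obs();c=o["tool_pos"]+[0,0,.019];print(o["tool_pos"],o["orientation"],delta((.5145,.0137,.0425),(180,0,179.85)))
o1=np.floor(proj(T,c+[.06,0,.02])-(22,40)).astype(int);o2=np.floor(proj(S,c+[.03,0,.02])-(40,45)).astype(int)
t=crop(T1,o1,45,75,8);s=crop(S1,o2,80,75,8)
a=t.copy();draw(a,T1,c,o1,8);b=s.copy();draw(b,S1,c,o2,8)
im=np.hstack([b[:,:],a[:,100:260]]);cv2.imwrite("pics/m4.png",im[:600,:800]);print(im.shape,o1,o2)
E
```

```text
[0.51301574 0.01625041 0.160678  ] [ 1.79990704e+02  1.22726287e-02 -1.79758065e+02] (array([-0.14, -0.26, 11.82]), array([0.01, 0.01, 0.39]))
(600, 800, 3) [341 171] [288 170]
```

View pics/m4.png

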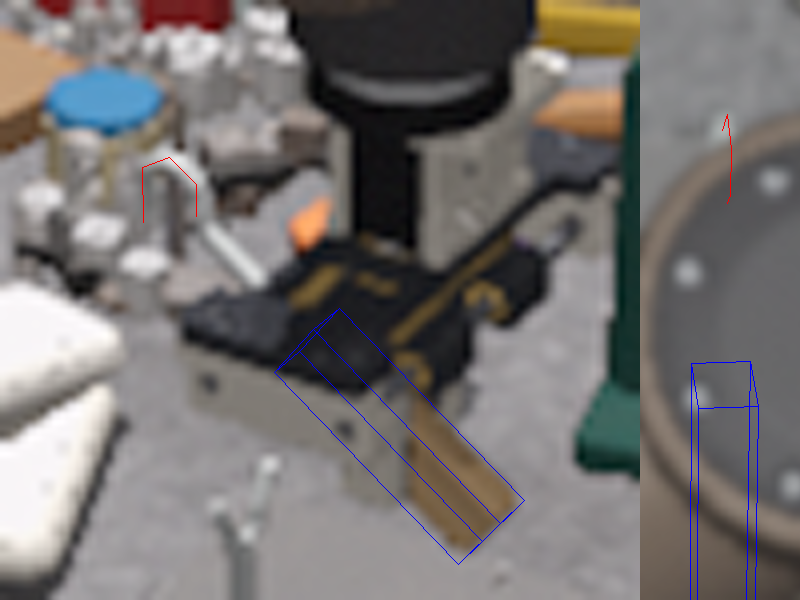

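Scaled: 5.5 cm / 50 = 0.11, 5.2 cm / 50 = 0.104, 0.4 degrees / 90 = 0.0044.

Call:
{"op": "send_rows", "data": {
  "plan": [
    [[-0.002, -0.004, 0.006, 0, 0, 0.0022], [-0.002, -0.006, 0.024, 0, 0, 0.0044], [-0.002, -0.006, 0.048, 0, 0, 0.0044], [-0.002, -0.006, 0.072, 0, 0, 0.0044], [-0.002, -0.006, 0.092, 0, 0, 0.0044], [-0.002, -0.006, 0.104, 0, 0, 0.0044], [-0.002, -0.006, 0.11, 0, 0, 0.0044], [-0.002, -0.006, 0.11, 0, 0, 0.0044]]
  ]
}}

```text
clock: 22.68
tool_pos: [0.5139, 0.0125, 0.1047]
orientation: [-180.0, -0.1, 179.8]
force: [-0.4, -0.8, -1.4]
opening: 0.018
gripper_force: 30.0
```

```bash
python3 - <<'E'
from g import *
ctrl.snapshot("top");ctrl.snapshot("top");print(ctrl.get_obs()["tool_pos"],delta((.5145,.0137,.0425),(180,0,179.85)))
E
```

```text
[0.5145417  0.01267252 0.10576967] (array([0.01, 0.1 , 6.33]), array([-0.  ,  0.02, -0.08]))
```

Scaled: 5.4 cm / 50 = 0.108, 5.2 cm / 50 = 0.104.

Call:
{"op": "send_rows", "data": {
  "plan": [
    [[0, 0.002, 0.008, 0, 0, 0], [0, 0.002, 0.024, 0, 0, 0], [0, 0.002, 0.044, 0, 0, 0], [0, 0.002, 0.064, 0, 0, 0], [0, 0.002, 0.08, 0, 0, 0], [0, 0.002, 0.094, 0, 0, 0], [0, 0.002, 0.104, 0, 0, 0], [0, 0.002, 0.108, 0, 0, 0]]
  ]
}}

```text
clock: 23.45
tool_pos: [0.5137, 0.0134, 0.0503]
orientation: [-180.0, -0.1, 179.8]
force: [0.0, -0.7, -1.5]
opening: 0.0181
gripper_force: 30.0
```

```bash
python3 st.py; python3 - <<'E'
from g import *
print(delta((.5145,.0137,.0425),(180,0,179.85)))
E
```

```text
std [0.41 0.35 0.6 ] Fz -1.7
t23.80 [0.5145 0.0137 0.052 ] [1.7999e+02 4.0000e-02 1.7977e+02] F tool(x=-xb) [ 0.21 -0.09  1.7 ] M tool [ 0.02  0.02 -0.02]
Fz all [-1.5 -2.6 -1.8 -0.7 -1.5 -2.5 -1.2 -1.9] My [np.float64(0.08), np.float64(0.07), np.float64(0.02), np.float64(-0.04), np.float64(0.02), np.float64(-0.02), np.float64(0.05), np.float64(-0.0)]
bar rows [257, 263, 272] [218. 210. 190.]
(array([0.  , 0.  , 0.94]), array([ 0.02,  0.04, -0.09]))
```

Scaled: 0.9 cm / 50 = 0.018, 0.85 cm / 50 = 0.017.

Call:
{"op": "send_rows", "data": {
  "plan": [
    [[0, 0, 0.003, 0, 0, 0], [0, 0, 0.006, 0, 0, 0], [0, 0, 0.009, 0, 0, 0], [0, 0, 0.012, 0, 0, 0], [0, 0, 0.015, 0, 0, 0], [0, 0, 0.017, 0, 0, 0], [0, 0, 0.018, 0, 0, 0], [0, 0, 0.018, 0, 0, 0]]
  ]
}}

```text
clock: 24.52
tool_pos: [0.5142, 0.0136, 0.0426]
orientation: [-180.0, -0.0, 179.8]
force: [-1.5, -0.5, 1.0]
opening: 0.018
gripper_force: 30.0
```

```bash
python3 st.py
```

```text
std [0.49 0.41 0.49] Fz 0.82
t24.87 [0.5142 0.0136 0.0426] [-180.     -0.    179.76] F tool(x=-xb) [ 0.73 -0.41 -0.82] M tool [ 0.07  0.4  -0.  ]
Fz all [ 1.   0.3  0.6 -0.1  1.3  1.4  0.9  1.3] My [np.float64(0.48), np.float64(0.36), np.float64(0.34), np.float64(0.39), np.float64(0.39), np.float64(0.39), np.float64(0.42), np.float64(0.41)]
bar rows [257, 263, 272] [218. 210. 190.]
```

Call:
{"op": "send_rows", "data": {
  "plan": [
    [[0, 0, 0, 0, 0, 0], [0, 0, 0, 0, 0, 0], [0, 0, 0, 0, 0, 0], [0, 0, 0, 0, 0, 0], [0, 0, 0, 0, 0, 0], [0, 0, 0, 0, 0, 0], [0, 0, 0, 0, 0, 0], [0, 0, 0, 0, 0, 0]]
  ],
  "fingers": 0.7
}}

```text
clock: 25.58
tool_pos: [0.5143, 0.0136, 0.0425]
orientation: [-180.0, 0.0, 179.8]
force: [-0.1, -0.1, -0.4]
opening: 0.0601
gripper_force: 0.0
```

Scaled: -15 cm / 50 = -0.3, -14 cm / 50 = -0.28.

Call:
{"op": "send_rows", "data": {
  "plan": [
    [[0, 0, -0.02, 0, 0, 0], [0, 0, -0.05, 0, 0, 0], [0, 0, -0.09, 0, 0, 0], [0, 0, -0.14, 0, 0, 0], [0, 0, -0.19, 0, 0, 0], [0, 0, -0.24, 0, 0, 0], [0, 0, -0.28, 0, 0, 0], [0, 0, -0.3, 0, 0, 0]]
  ]
}}

```text
clock: 26.25
tool_pos: [0.5154, 0.0138, 0.1963]
orientation: [179.9, 0.3, 179.8]
force: [-0.4, 0.6, 0.5]
opening: 0.0612
gripper_force: 0.0
```

Scaled: -20 cm / 50 = -0.4, -18 cm / 50 = -0.36.

Call:
{"op": "send_rows", "data": {
  "plan": [
    [[0.02, -0.04, -0.02, 0, 0, 0], [0.06, -0.1, -0.03, 0, 0, 0], [0.1, -0.17, -0.04, 0, 0, 0], [0.14, -0.24, -0.04, 0, 0, 0], [0.18, -0.3, -0.04, 0, 0, 0], [0.22, -0.36, -0.04, 0, 0, 0], [0.24, -0.4, -0.04, 0, 0, 0], [0.24, -0.4, -0.04, 0, 0, 0]]
  ]
}}

```text
clock: 26.92
tool_pos: [0.3909, -0.1882, 0.2126]
orientation: [-180.0, -0.0, 179.6]
force: [-0.2, -0.2, -0.7]
opening: 0.0612
gripper_force: 0.0
```

```bash
python3 - <<'E'
from ov import *
for i in range(4):T1,S1=ctrl.snapshot("top"),ctrl.snapshot("side")
print(ctrl.get_obs()["tool_pos"],ctrl.get_obs()["clock"])
for n,a,b,(x,y,w,h) in(("top",T,T1,(345,190,35,85)),("side",S,S1,(300,215,72,70))):
    d=np.abs(a["img"].astype(int)-b["img"]).max(2)[y:y+h,x:x+w];print(n,"changed>25:",(d>25).mean().round(3),d.mean().round(1))
    # registration shift of the pole parts
    for m,(px,py,pw,ph) in dict(top=dict(handle=(356,226,14,34),crook=(357,193,11,14)),side=dict(handle=(322,240,30,28),crook=(304,219,14,14)))[n].items():
        tm=a["img"][py:py+ph,px:px+pw];r=cv2.matchTemplate(np.ascontiguousarray(b["img"][py-6:py+ph+6,px-6:px+pw+6]),np.ascontiguousarray(tm),cv2.TM_CCOEFF_NORMED)
        print(m,[round(r[6,6],3)],cv2.minMaxLoc(r)[1::2], "ref (6,6)")
    if n=="side":
        for yy in range(0,h,1):print("".join(" .-+#"[min(4,v//15)] for v in d[yy]))
E
```

```text
[ 0.39380888 -0.18525785  0.21241894] 27.3167
top changed>25: 0.238 21.6
handle [np.float32(0.615)] (0.8185523748397827, (6, 2)) ref (6,6)
crook [np.float32(0.959)] (0.9592241644859314, (6, 6)) ref (6,6)
side changed>25: 0.076 5.7
handle [np.float32(0.961)] (0.9620772004127502, (5, 6)) ref (6,6)
crook [np.float32(0.966)] (0.9656572341918945, (6, 6)) ref (6,6)
                                                                        
                                                                        
                                                                        
                                                                        
                                                                        
                                                                        
       ...                                                              
                                                                        
                                                                        
                                                                        
        
[... 3671 characters left out ...]
                        .--------. .-.....-
                                                    .--------...-.....-#
                                                    .-------...--..-.-##
                                                    ...----...--.--.-###
                                                       ..-...-......+###
                                                        ....--.... .####
                                                         ..--.... .#####
                                                         .........######
                                                               ..#######
                                                               .+#######
```

```bash
python3 st.py|tail -1; python3 -c "
from plant import ctrl;print(ctrl.close_job())"
```

```text
bar rows [257, 263, 272] [218. 211. 190.]
the job is handed in; nothing more can be done
None
```

The job is handed in at about 28 s. The sash stayed latched in every later check, with its ring at about 0.18 m. In the side view the sash hook is back in its rest within about 1 mm; the arm blocked the top view. No verdict came back, and I did not measure the jar, bush or tape again.

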